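# Find and mark the balance point of an edger arm

## Task

Slide the long steel edger arm forward across the stand's ridge with gentle pushes on its tail end, without gripping or lifting it, until its tail tips up and it lies level, balanced on the ridge alone when you let go. Then mark that balance point by gently setting the brass saddle astride the arm right above the middle of the ridge, let go, and leave the arm balanced level. Do not disturb the other things on the bench.

Things in the scene. Friction and masses are not known exactly. Their poses are not given: they have to be found in the camera images.
- stand: Fixed cast aluminium balancing stand: plinth 350 mm long, 56 wide, 25 high, with a flat-topped steel ridge across it. Origin on the bench below the middle of the ridge; x along the plinth in the sliding direction (the arm's tail is on the -x side), z up. Plinth spans x = -215 to +135 mm, top at z = 25 mm. It carries the arm; four pins guide the arm sideways.
- fulcrum (a point): Middle of the ridge's flat top, 37 mm above the bench, 12 mm above the plinth; axes as the stand's. The flat is 12 mm long along the arm (6 mm either side of this point) and 16 mm wide.
- guide_pin (a point): Top of one of the stand's four fixed guide pins, 6 mm thick, at x = +-45 mm, y = +-12.5 mm of the stand, up to 53 mm above the bench. They leave 1.5 mm on each side of the arm.
- edger_bar: Edger arm: loose, closed straight steel tube 240 mm long, 16 wide, 12 thick, some 0.5 kg. Origin mid-length on its underside, x towards the nose (stand's +x), z up. Starts nose up, tail on the plinth, underside on the ridge. A hidden slug puts its balance point anywhere within 32 mm of mid-length, at the start at least 20 mm short of the ridge. Over 15 N of finger force (any grip) is a failure.
- bar_tail (a point): Middle of the lower edge of the arm's tail end face, the face to push (16 mm wide, 12 high). 25 mm above the bench with the tail down, 37 mm with the arm level. Sliding takes some 1 to 5 N. While a finger presses on this face, friction can hold the tail down even past the balance point: draw the finger back to see whether the tail rises.
- bar_nose (a point): Middle of the lower edge of the arm's nose end face; 37 mm above the bench when the arm lies level, higher while the tail is down. If the arm is slid too far the nose drops to the plinth (25 mm) and the arm must be pushed back.
- rider: Loose brass saddle marker, 50 g, 48 mm high, standing on its two legs on the bench beside the stand. Origin between the feet. Legs 10 mm high with a 26 mm gap (in its y) to straddle the arm, which runs along its x; bridge 34 mm (y) by 14 mm (x), 10 to 16 mm above the feet. Seated on the level arm its feet hang 39 mm above the bench. Pressing it on the arm with over 20 N is a failure.
- rider_stub (a point): Top of the saddle's upright square grip stub, 12 x 12 mm, 48 mm above the feet; the stub rises from the bridge at 16 mm and its faces are square to the saddle's axes. The two lenses lie on the bench about 100 mm from the saddle and from each other.
- lens_a: Bystander: smoky brown lens, 50 mm across, 7.5 mm thick, lying on the bench. Origin at its underside.
- lens_b: Bystander: the second smoky brown lens, like the first.
- gauge: Bystander: aluminium lens clock gauge, a dial 56 mm across on a foot, about 86 mm high, beyond the stand.
- screwdriver: Bystander: brass eyewire screwdriver, 130 mm long, lying beyond the stand.
- screw_jar: Bystander: glass jar, 50 mm across, 60 mm high, beyond the left end of the stand.
- case: Bystander: dark wooden spectacle case, 65 x 160 x 35 mm, to the right of the stand.
- eyewire: Bystander: steel eyewire ring, 60 mm across, 8 mm high, beyond the stand.
Things that resemble listed ones, but are neither listed nor needed, are in the scene too. What is meant by the rider is not pink, and is the smaller of those in its own colour. What is shaped like the edger_bar but red is not meant.

How it is judged:
By the outcome, as a careful person would: the job done as asked, in the order asked, and still so for the second after the job is handed in, with the robot touching nothing.
It also fails if it takes over 72 s, if anything falls off the work surface, if the arm or the gripper's body presses on something with over 40 N, if the wrist force passes 120 N, or if a joint passes its speed limit or range.

## Robot

A 6-joint arm with a two-finger parallel gripper is mounted at the origin on the work surface. World frame = base frame: x ahead of the robot, y to its left, z up, the work surface at z = 0. Lengths are in m, angles in rad, forces in N, time in s.
With the tool pointing down it reaches from about 0.325 to 0.9 m from the base axis. Payload 6.1 kg.
Tool frame: the origin (TCP) lies midway between the tips of the shut fingers; the grasp point (between the pads) lies 19 mm behind it; z points along the fingers, y is the line along which they close (so a half turn about z gives the same grasp; the last joint's range is limited). The gripper opens to 85 mm and grips with 20 to 120 N. Pads are 22 mm wide; open, the fingers measure 114 mm over their backs; the gripper's body (76 mm by 85 mm) begins 54 mm behind the grasp point. The pads swing forward as they close: fully open they stand 13 mm farther back than shut.
Start: joints at [1.189, 0.22, 1.526, -0, 1.395, -0.126], TCP at [0.158, 0.605, 0.231] pointing down, gripper open.
Joint ranges: [-2.98, 2.98], [-0.91, 2.08], [0.09, 2.57], [-1.24, 4.39], [0.2, 2.65], [-2.68, 2.68]. Speed limits (rad/s): [2.57, 2.57, 3.01, 3.14, 3.14, 3.14].

## Interface

Orientations are given as [roll, pitch, yaw] about the fixed x, y, z axes, in that order (R = Rz(yaw) Ry(pitch) Rx(roll)).
In Python, from plant import movep, move_l, set_joints, gripper_to, hold, inverse_kinematics, observe, get_image, get_calibration, Unreachable, job_done gives the robot as it stands. Calls block until the motion is done:
- movep(position, orientation): joint-space move of the TCP to a pose.
- move_l(position, feed=0.15, rotation=None, max_force=None): straight line of the TCP; rotation=None keeps the orientation; feed is the mean speed in m/s. With max_force (N) it stops when the force on the tool has changed by that much, and returns True; else False.
- set_joints(angles): joint-space move.
- gripper_to(opening, f_grip=None): finger opening in m; f_grip is the grip in N (None keeps the last); returns when the fingers have stopped.
- hold(seconds).
- inverse_kinematics(position, orientation): joint angles nearest the present ones, or None.
- observe(): the state.
- get_image(name): name is "scene" or "top" or "wrist"; returns (picture, depth): 400x640x3 uint8, red, green, blue; 400x640 float32, m along the optical axis (not along the pixel's ray), 0 where there is no reading.
- get_calibration(name): a dict with "intrinsics" (3x3 intrinsics, pixels), "world_from_camera" (4x4, takes a point from camera to world coordinates). Camera axes: x right, y down, z forward; pixel columns grow to the right and rows downward; lengths in m; the calibration is good to about 2 mm. A picture is of the moment at which its call begins: read the wrist's pose just before it. get_calibration takes no time and is no camera call; for the wrist camera it gives the pose at the moment of the call.
A pose or a line that the arm cannot do raises Unreachable and nothing moves.
- job_done(): hands the job in; it is judged then, once.
The state is a dict: "time_s": time; "q": joint angles; "joint_velocities": joint speeds; "joint_torque": joint torques, N m; "eef_pos": TCP position; "tcp_rot": TCP orientation; "ft_force": force on the tool from outside, world axes, zero at the start; "torque": the same for the moment, N m; "opening": finger opening in m; "grasp_force": force on a finger pad.
Only numpy, scipy, OpenCV 4.12 (cv2) and the standard library are available. Lean on these libraries where they do the work, as an engineer would, in place of code of your own. Each camera call takes 0.05 s, during which the arm holds its last target. There are 200 camera calls.

## Working session

There is one attempt and no reset: what is moved stays moved. The work goes in short steps, each a Python script; the robot and the scene stay as the last script left them, time stands still between calls to the robot, and variables do not carry over. Pictures are saved under pics/ and viewed, at most 10 in all, crops included, and the job is handed in when it is done.

```bash
ls; mkdir -p pics; python3 - <<'E'
from plant import *
import cv2,numpy as np
for n in ("scene","top"):
    p,d=get_image(n); cv2.imwrite(f"pics/{n}0.png",p[:,:,::-1]); np.save(f"pics/{n}0.npy",d)
    c=get_calibration(n); print(n,np.round(c["intrinsics"],1).tolist(),np.round(c["world_from_camera"],3).tolist())
print(observe())
E
```

```text
pics
scene [[485.6, 0.0, 321.6], [0.0, 485.6, 198.5], [0.0, 0.0, 1.0]] [[0.625, 0.474, -0.62, 1.302], [0.78, -0.384, 0.493, -0.612], [-0.004, -0.792, -0.61, 0.817], [0.0, 0.0, 0.0, 1.0]]
top [[455.9, 0.0, 322.6], [0.0, 455.9, 195.1], [0.0, 0.0, 1.0]] [[0.0, -0.998, 0.066, 0.479], [-1.0, 0.001, 0.016, -0.035], [-0.016, -0.066, -0.998, 1.235], [0.0, 0.0, 0.0, 1.0]]
{'time_s': 0.1, 'q': array([ 1.18890159e+00,  2.21165605e-01,  1.52750136e+00, -1.43567266e-05,
        1.39471418e+00, -1.26074194e-01]), 'joint_velocities': array([-0.00174886, -0.00166761, -0.00305851, -0.0005604 , -0.00061785,
       -0.0001068 ]), 'joint_torque': array([ 5.94127578e-04, -4.98248148e+01, -3.90539861e+01, -2.24109785e-04,
        5.81010565e-03,  2.89515560e-05]), 'eef_pos': array([0.15793476, 0.60414517, 0.23029482]), 'tcp_rot': array([-3.13981658e+00, -2.10867972e-04,  2.88577445e+00]), 'ft_force': array([-0.12950402, -1.34972123,  0.10852387]), 'torque': array([ 0.03161771,  0.0307739 , -0.04134819]), 'grasp_force': 0.0, 'opening': 0.08548706783319764}
```

View pics/scene0.png

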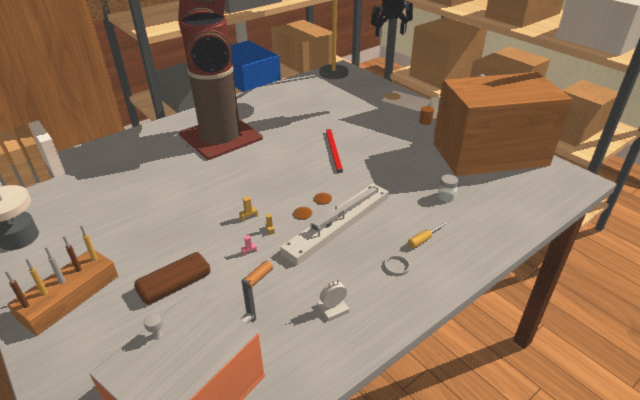

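View pics/top0.png

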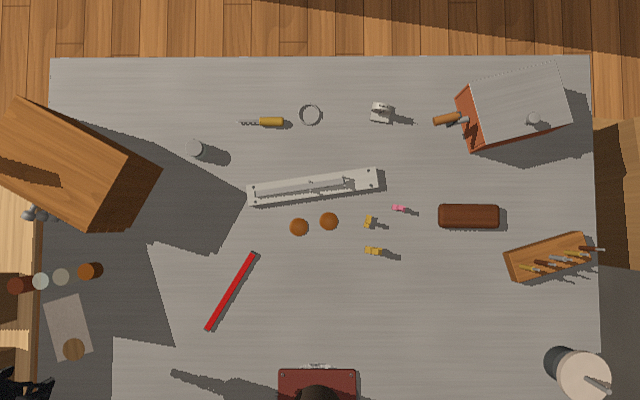

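The top view shows the stand at (247,195)–(383,178) with the bar on it. There are two brass saddles, at (370,221) and (374,251). A pink one is at (398,208) and a red bar at (232,290). In the scene view the brass saddles are at (269,223), which is smaller, and (247,207), which is larger. The smaller one is next to the pink, so it should be the top-view (370,221).

```bash
cat > h.py <<'E'
from plant import *
import cv2,numpy as np
def ray(n,u,v,z,c=None):
    c=c or get_calibration(n);K=c["intrinsics"];T=c["world_from_camera"]
    d=T[:3,:3]@np.linalg.inv(K)@[u,v,1];o=T[:3,3]
    return o+d*(z-o[2])/d[2]
def cloud(n,d,c=None):
    c=c or get_calibration(n);K=c["intrinsics"];T=c["world_from_camera"]
    v,u=np.mgrid[:400,:640]
    P=np.stack([(u-K[0,2])/K[0,0]*d,(v-K[1,2])/K[1,1]*d,d],-1)
    return P@T[:3,:3].T+T[:3,3]
def project(n,p,c=None):
    c=c or get_calibration(n);T=np.linalg.inv(c["world_from_camera"])
    q=c["intrinsics"]@(T[:3,:3]@p+T[:3,3]);return q[:2]/q[2]
E
python3 - <<'E'
from h import *
P=cloud("top",np.load("pics/top0.npy"));im=cv2.imread("pics/top0.png")
for n,z in(("top",0),):
  hsv=cv2.cvtColor(im,cv2.COLOR_BGR2HSV)
  m=((hsv[...,1]>110)&(hsv[...,2]>90)).astype(np.uint8);m[:195]=0;m[262:]=0;m[:,:280]=0;m[:,420:]=0
  k,l,s,c=cv2.connectedComponentsWithStats(m)
  for i in range(1,k):
    if s[i,4]<15: continue
    Q=P[l==i];print(c[i].round(),s[i],"med",np.median(Q,0).round(3),"zmax",Q[:,2].max().round(3))
# stand mask: height
z=P[...,2];m=((z>.012)&(z<.08)).astype(np.uint8);m[:155]=0;m[215:]=0;m[:,:235]=0;m[:,395:]=0
k,l,s,c=cv2.connectedComponentsWithStats(m);i=1+s[1:,4].argmax()
Q=P[(l==i)&(z<.031)&(z>.019)]
r=cv2.minAreaRect((Q[:,:2]*1000).astype(np.float32));print("stand",r,cv2.boxPoints(r).round(),np.median(Q[:,2]),len(Q))
a=cv2.resize(im[155:265,235:425],None,fx=4,fy=4,interpolation=2)
s=cv2.imread("pics/scene0.png")
b=cv2.resize(s[175:265,225:400],None,fx=4,fy=4,interpolation=2)
cv2.imwrite("pics/c1.png",a);cv2.imwrite("pics/c2.png",b)
E
```

```text
[400. 209.] [395 206  10   6  23] med [ 0.523 -0.22   0.019] zmax 0.05
[328. 221.] [319 212  19  18 260] med [ 0.491 -0.031  0.006] zmax 0.012
[367. 221.] [363 215   9  13  72] med [ 0.49  -0.135  0.018] zmax 0.051
[298. 227.] [289 218  19  18 260] med [0.475 0.05  0.006] zmax 1.235
[373. 250.] [365 246  17   9 117] med [ 0.414 -0.147  0.023] zmax 0.067
stand ((583.2217407226562, 13.5614013671875), (56.84132766723633, 350.10400390625), 8.219409942626953) [[ 530.  183.]
 [ 580. -164.]
 [ 636. -156.]
 [ 586.  191.]] 0.025119813751539155 2131
```

View pics/c1.png

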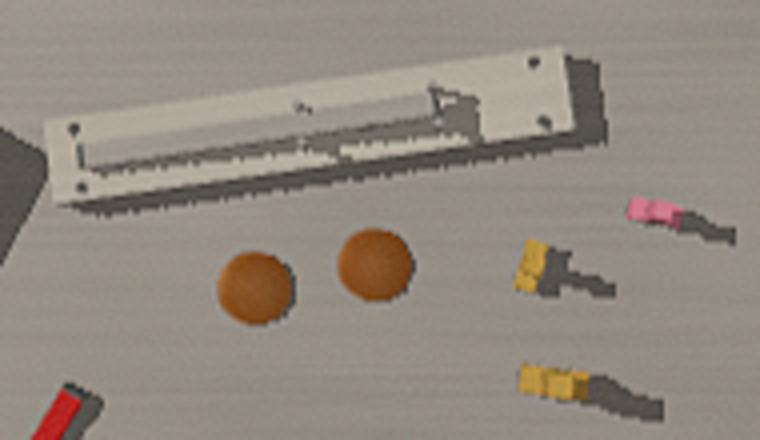

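View pics/c2.png

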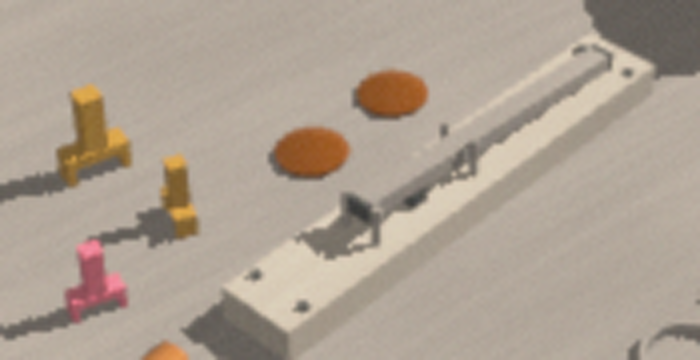

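Checked in the crop: the rider is the small brass saddle at top pixel (367,221), about 48 mm tall, near (0.49,-0.135). The larger brass one is about 65 mm tall. The bar's tail is the left end, at the far (+y) end. Next I compute the bar extent and go above the tail.

```bash
cat >> h.py <<'E'
YAW=-1.428; O=np.array([.5889,-.0260])
def ex(): return np.array([np.cos(YAW),np.sin(YAW)])
def s2w(x,y=0): e=ex(); return O+x*e+y*np.array([-e[1],e[0]])
def w2s(P): e=ex(); d=P[...,:2]-O; return np.stack([d@e,d@np.array([-e[1],e[0]]),P[...,2]],-1)
def profile(n,lim=9):
    p,d=get_image(n); S=w2s(cloud(n,d)).reshape(-1,3)
    S=S[(abs(S[:,1])<lim*1e-3)&(S[:,2]>.028)&(S[:,2]<.12)&(abs(S[:,0])<.23)];return S,p,d
E
python3 - <<'E'
from h import *
S,_,_=profile("top")
print("len",len(S),S[:,0].min(),S[:,0].max())
b=S[(S[:,2]<.075)]
for x in np.arange(-.22,.14,.02):
    q=b[(b[:,0]>=x)&(b[:,0]<x+.02)]
    if len(q): print(round(x,3),len(q),np.median(q[:,1:],0).round(4),q[:,0].min().round(4),q[:,0].max().round(4))
q0=observe()["q"]
for yaw in(YAW,YAW+np.pi):
    for p in((*s2w(-.26),.15),(*s2w(-.21),.03),(*s2w(0),.06),(.49,-.135,.02)):
        q=inverse_kinematics(p,[np.pi,0,yaw]);print(yaw,None if q is None else np.round(q,2))
E
```

```text
len 624 -0.21287188907963056 0.131580939298407
-0.22 4 [-0.0009  0.0293] -0.2129 -0.2052
-0.2 33 [0.001  0.0366] -0.1984 -0.1811
-0.18 49 [-0.0008  0.0386] -0.1797 -0.1601
-0.16 48 [-0.      0.0397] -0.1595 -0.1402
-0.14 49 [-0.0009  0.0405] -0.1397 -0.1205
-0.12 50 [-0.0002  0.0423] -0.1198 -0.1
-0.1 47 [-0.0009  0.0438] -0.0993 -0.0804
-0.08 50 [-0.0006  0.0449] -0.0798 -0.0601
-0.06 49 [-0.0008  0.0459] -0.0596 -0.0403
-0.04 47 [-0.0001  0.048 ] -0.0398 -0.0206
-0.02 50 [-0.0011  0.0483] -0.0199 -0.0003
-0.0 49 [-0.0004  0.0484] 0.0001 0.0197
0.02 50 [-0.0007  0.0514] 0.02 0.0393
0.04 25 [-0.0007  0.0513] 0.04 0.0573
0.06 6 [0.0049 0.029 ] 0.0622 0.0738
0.08 8 [-0.0031  0.029 ] 0.0842 0.0986
0.1 4 [-0.0061  0.0287] 0.1035 0.1099
0.12 6 [0.0001 0.0289] 0.1229 0.1316
-1.428 None
-1.428 None
-1.428 None
-1.428 [-0.42  0.21  1.98 -0.    0.95  2.57]
1.7135926535897932 [ 0.27  0.23  1.68 -0.    1.24  0.12]
1.7135926535897932 [ 0.18  0.36  1.77 -0.    1.02  0.04]
1.7135926535897932 [-0.18  0.32  1.75  0.    1.07 -0.32]
1.7135926535897932 [-0.42  0.21  1.98  0.    0.95 -0.57]
```

```bash
cat >> h.py <<'E'
RY=[np.pi,0,YAW+np.pi]
def at(x,z,y=0): return [*s2w(x,y),z]
def snap(n,f):
    c=get_calibration(n);p,d=get_image(n);cv2.imwrite(f"pics/{f}.png",p[:,:,::-1]);np.save(f"pics/{f}.npy",d);return p,d,c
E
python3 - <<'E'
from h import *
gripper_to(0.0)
movep(at(-.05,.20),RY)
p,d,c=snap("wrist","w1")
import pickle;pickle.dump(c,open("pics/w1.pkl","wb"))
S=w2s(cloud("wrist",d,c)).reshape(-1,3);print(c["world_from_camera"].round(3).tolist())
o=observe();print(o["time_s"],o["eef_pos"],o["tcp_rot"],o["ft_force"],o["opening"])
print(project("wrist",np.array(at(0,.037)),c),project("wrist",np.array(at(-.192,.025)),c))
E
```

```text
[[0.989, 0.138, 0.045, 0.57], [0.145, -0.94, -0.31, 0.104], [-0.0, 0.313, -0.95, 0.342], [0.0, 0.0, 0.0, 1.0]]
3.5167 [0.58178594 0.02439723 0.20005316] [ 3.14147500e+00 -1.17167327e-04  1.71502489e+00] [0.30637525 0.0536038  0.01712263] -0.00017656234341377472
[318.2038342  226.32963914] [318.70235267   9.72403231]
```

View pics/w1.png

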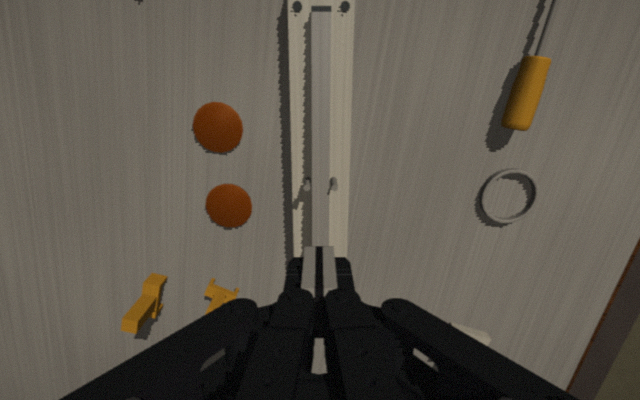

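The wrist view shows the tail end at (320,8) and the near pins at (308,184) and (333,184). The tail was predicted at (319,10), so the localisation holds. Start pushing.

```bash
cat >> h.py <<'E'
def bar():
    S,_,_=profile("top",6); b=S[(S[:,0]>-.03)&(S[:,2]>.033)&(S[:,2]<.085)]
    k=np.polyfit(b[:,0],b[:,2],1); return k[0],k[1],b[:,0].max()
E
python3 - <<'E'
from h import *
import pickle;c=pickle.load(open("pics/w1.pkl","rb"))
print([project("wrist",np.array(at(-.045,.053,y)),c).round(1) for y in(.0125,-.0125)])
print("bar",np.round(bar(),4))
movep(at(-.225,.12),RY)
move_l(at(-.225,.031),feed=.12)
print(observe()["ft_force"],observe()["eef_pos"])
x=-.205; move_l(at(x,.031),feed=.04,max_force=5)
for x in (-.195,-.185,-.175):
    s=move_l(at(x,.031),feed=.02,max_force=8); o=observe()
    print(x,s,o["ft_force"].round(2),o["time_s"],w2s(o["eef_pos"]).round(4),np.round(bar(),4))
E
```

```text
[array([332.2, 187.2]), array([304.3, 187.1])]
bar [0.0722 0.0489 0.0476]
[0.05266638 0.23279407 0.33243681] [0.55771534 0.19667911 0.03184494]
-0.195 False [-1.08  1.62 -0.02] 6.55 [-0.1949 -0.      0.031 ] [0.0582 0.0491 0.0557]
-0.185 False [ 0.72  0.59 -0.68] 7.25 [-0.1846 -0.      0.031 ] [0.0637 0.0493 0.0661]
-0.175 False [ 0.74  0.45 -0.91] 7.95 [-0.1747  0.      0.031 ] [0.0696 0.0493 0.0757]
```

```bash
python3 - <<'E'
from h import *
x=-.175
for i in range(25):
    x+=.003
    s=move_l(at(x,.031),feed=.02,max_force=8); F=observe()["ft_force"]
    move_l(at(x-.006,.031),feed=.05); hold(.25)
    b=bar(); print(round(x,4),s,F.round(1),round(observe()["time_s"],2),np.round(b,4))
    if b[0]<.035 or s: break
E
```

```text
-0.172 False [-1.5  1.9  0.3] 8.87 [0.0843 0.0492 0.0781]
-0.169 False [0.7 1.9 0.2] 10.03 [0.079  0.0493 0.0814]
-0.166 False [-0.3  1.3 -1.3] 11.2 [0.0775 0.0495 0.0841]
-0.163 False [-0.8  1.6  0. ] 12.37 [0.0867 0.0494 0.0872]
-0.16 False [-0.2  0.8 -0.6] 13.53 [0.0834 0.0493 0.0899]
-0.157 False [-0.8  1.   0.9] 14.7 [0.0935 0.0493 0.0932]
-0.154 False [0.2 1.7 0.2] 15.87 [0.0907 0.0494 0.096 ]
-0.151 False [ 0.1  1.7 -0.2] 17.03 [0.0862 0.0496 0.0992]
-0.148 False [-0.7  2.2 -0.7] 18.2 [0.0988 0.0488 0.1017]
-0.145 False [-1.1  2.5  0.4] 19.37 [0.0965 0.0493 0.1051]
-0.142 False [-0.5  1.3  0.5] 20.53 [0.0925 0.0494 0.1076]
-0.139 False [-0.3  1.5 -0.1] 21.7 [0.0945 0.0499 0.1102]
-0.136 False [0.3 2.2 0.8] 22.87 [0.0975 0.0497 0.1127]
-0.133 False [-0.5  0.9  0.3] 24.03 [0.1014 0.0498 0.1163]
-0.13 False [ 0.1  2.  -0. ] 25.2 [0.1033 0.0496 0.1195]
-0.127 False [-1.   2.1  0.3] 26.37 [0.1071 0.0495 0.1232]
-0.124 False [0.3 1.4 0.8] 27.53 [0.1101 0.0495 0.1253]
-0.121 False [-0.1  2.7  1. ] 28.7 [0.1108 0.0496 0.1282]
-0.118 False [-0.3  1.9  0.9] 29.87 [0.0612 0.0495 0.1328]
-0.115 False [-0.1  1.8  1. ] 31.03 [-0.0486  0.0493  0.1371]
```

```bash
python3 - <<'E'
from h import *
hold(.3);print(np.round(bar(),4));hold(.3);print(np.round(bar(),4),observe()["time_s"])
p,d,c=snap("scene","s1");cv2.imwrite("pics/s1c.png",cv2.resize(p[150:280,230:420,::-1],None,fx=4,fy=4))
E
```

```text
[-0.0492  0.0494  0.1367]
[0.0098 0.0488 0.1369] 31.7333
```

View pics/s1c.png

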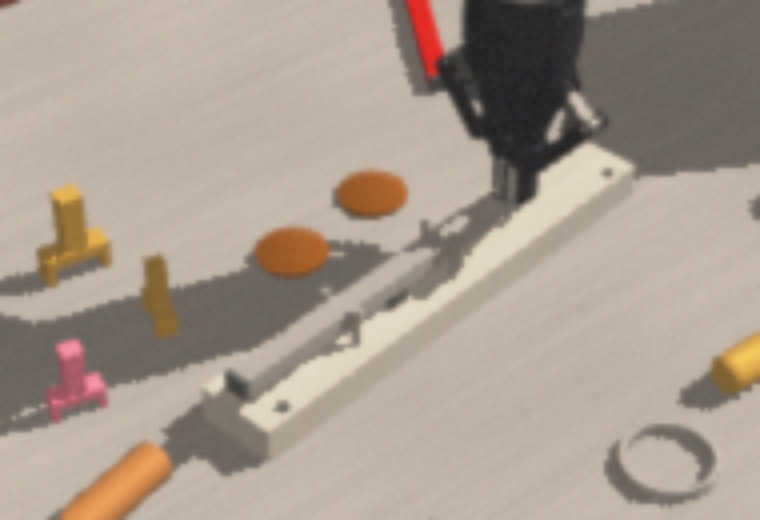

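The bar is level and rocking is dying out. Tail tip-up happened with the nose at about 0.131 and it is now at 0.137, so the COM should be about 1 mm from the ridge middle. Withdraw, confirm, then look at the rider.

```bash
python3 - <<'E'
from h import *
import pickle
move_l(at(-.15,.031),feed=.06);move_l(at(-.15,.2),feed=.2)
print(np.round(bar(),4))
R1=[np.pi,0,1.25];u=np.array([np.cos(1.25),np.sin(1.25)])
gripper_to(.04,20)
movep([*(np.array([.49,-.135])-.07*u),.18],R1)
print(np.round(bar(),4))
p,d,c=snap("wrist","w2");pickle.dump(c,open("pics/w2.pkl","wb"))
P=cloud("wrist",d,c);hsv=cv2.cvtColor(p,cv2.COLOR_RGB2HSV)
m=((hsv[...,0]>14)&(hsv[...,0]<32)&(hsv[...,1]>110)&(hsv[...,2]>50)).astype(np.uint8)
k,l,s,cc=cv2.connectedComponentsWithStats(m)
for i in range(1,k):
    if s[i,4]<60: continue
    Q=P[l==i];t=Q[(Q[:,2]>.044)&(Q[:,2]<.052)];b=Q[(Q[:,2]>.008)&(Q[:,2]<.02)]
    print(cc[i].round(),s[i],Q[:,2].max().round(3))
    for nm,z in(("top",t),("bridge",b)):
        if len(z)>8:
            r=cv2.minAreaRect((z[:,:2]*1000).astype(np.float32));print(nm,len(z),z.mean(0).round(4),r)
print(observe()["time_s"])
cv2.imwrite("pics/w2c.png",p[:,:,::-1])
E
```

```text
[-0.0043  0.0489  0.1371]
[-0.0043  0.0491  0.1368]
[320.  99.] [301  90  39  19 695] 0.322
top 238 [ 0.4915 -0.1345  0.0476] ((491.5159912109375, -134.5338592529297), (12.022021293640137, 11.181523323059082), 72.62702178955078)
bridge 419 [ 0.4918 -0.1343  0.0156] ((491.552490234375, -134.57496643066406), (13.820493698120117, 33.7465705871582), 73.63213348388672)
[241. 144.] [ 221  116   42   53 1430] 0.322
top 63 [ 0.4204 -0.1476  0.0481] ((419.4222412109375, -146.54275512695312), (10.572272300720215, 21.0214786529541), 35.2598876953125)
bridge 232 [ 0.4184 -0.1479  0.0178] ((414.6380310058594, -149.542236328125), (44.237403869628906, 18.633230209350586), 83.12661743164062)
35.3083
```

View pics/w2.png

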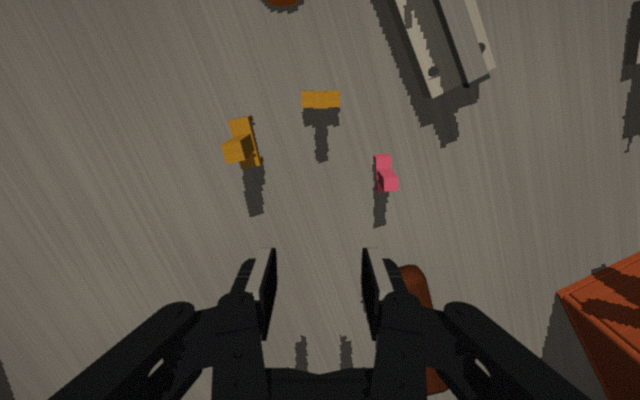

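The wrist view shows the rider at (320,99), with size (14x34 mm) and height (48 mm) matching. The top camera shows the bar staying level. Grip, lift, and check the stand origin from the w1 pin tops.

```bash
python3 - <<'E'
from h import *
import pickle
c=pickle.load(open("pics/w1.pkl","rb"));S=w2s(cloud("wrist",np.load("pics/w1.npy"),c))
q=S[(abs(S[...,0]+.045)<.012)&(S[...,2]>.0505)&(S[...,2]<.056)&(abs(abs(S[...,1])-.0125)<.006)]
print("pins",len(q),[ (len(z),((z.min(0)+z.max(0))/2).round(4)) for z in (q[q[:,1]>0],q[q[:,1]<0]) if len(z)])
pl=S[(S[...,2]>.021)&(S[...,2]<.029)&(abs(S[...,1])<.05)&(S[...,0]<.0)&(S[...,0]>-.24)];print("plinth",pl.min(0).round(4),np.percentile(pl[:,1],[0.5,99.5]).round(4))
R1=[np.pi,0,1.285]
movep([.4915,-.1345,.11],R1)
move_l([.4915,-.1345,.021],feed=.08,max_force=10)
gripper_to(0.0,20); o=observe(); print(o["opening"],o["grasp_force"],o["eef_pos"])
move_l([.4915,-.1345,.15],feed=.12)
o=observe(); print(o["opening"],o["grasp_force"],o["time_s"],np.round(bar(),4))
E
```

```text
pins 76 [(37, array([-0.045 ,  0.0141,  0.0526])), (39, array([-0.0449, -0.011 ,  0.0526]))]
plinth [-0.1997 -0.0266  0.0218] [-0.0262  0.0294]
0.010948405549221742 23.106175661087036 [ 0.49192684 -0.134675    0.02155094]
0.011198970836961074 22.712875306606293 38.6417 [-0.0064  0.0492  0.1366]
```

```bash
python3 - <<'E'
from h import *
movep(at(0,.15,.001),RY)
move_l(at(0,.075,.001),feed=.1)
hold(.3);o=observe();print(w2s(o["eef_pos"]).round(4),o["tcp_rot"].round(3),o["ft_force"].round(2),o["time_s"],np.round(bar(),4))
p,d,c=snap("scene","s2");cv2.imwrite("pics/s2c.png",cv2.resize(p[150:280,230:420,::-1],None,fx=4,fy=4))
E
```

```text
[0.0001 0.0014 0.0756] [3.141 0.    1.714] [ 0.58 -0.45 -1.03] 40.5333 [-0.0044  0.0487  0.1366]
```

View pics/s2c.png

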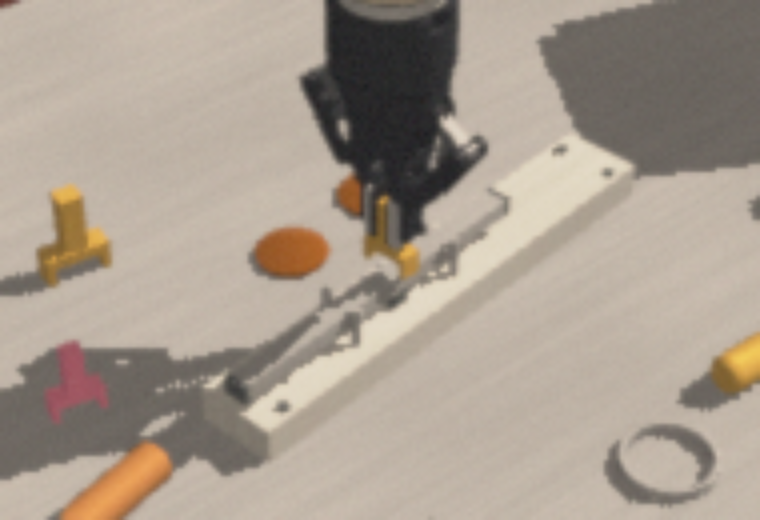

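The rider is astride the bar over the ridge, with both legs clear. Lower it gently.

```bash
python3 - <<'E'
from h import *
print(move_l(at(0,.064,.001),feed=.03,max_force=4))
s=move_l(at(0,.0603,.001),feed=.008,max_force=2.5);hold(.2)
o=observe();print(s,w2s(o["eef_pos"]).round(4),o["ft_force"].round(2),np.round(bar(),4))
E
```

```text
False
True [0.     0.001  0.0605] [-0.33 -0.29  5.5 ] [-0.0148  0.0504  0.1365]
```

```bash
python3 - <<'E'
from h import *
gripper_to(.03);hold(.2)
move_l(at(0,.13,.001),feed=.08)
movep(at(-.16,.22,0),RY)
hold(.5)
S,p,d=profile("top",6);S2=w2s(cloud("top",d)).reshape(-1,3)
b=S[(abs(S[:,0])>.012)&(S[:,0]>-.1)&(S[:,2]>.033)&(S[:,2]<.07)]
print("slope",np.polyfit(b[:,0],b[:,2],1).round(4),b[:,0].max())
for lo,hi in((.075,.1),(.053,.06)):
    t=S2[(S2[:,2]>lo)&(S2[:,2]<hi)&(abs(S2[:,0])<.025)&(abs(S2[:,1])<.03)];print(len(t),((t.min(0)+t.max(0))/2).round(4),t.mean(0).round(4),np.ptp(t,0).round(4))
c=get_calibration("wrist");wp,wd=get_image("wrist")
W=w2s(cloud("wrist",wd,c)).reshape(-1,3)
t=W[(W[:,2]>.075)&(W[:,2]<.1)&(abs(W[:,0])<.025)&(abs(W[:,1])<.03)];print("wrist",len(t))
print(observe()["time_s"])
p,d,c=snap("scene","s3");cv2.imwrite("pics/s3c.png",cv2.resize(p[150:280,230:420,::-1],None,fx=4,fy=4))
E
```

```text
slope [-0.0039  0.049 ] 0.13650312154601554
26 [-0.0001 -0.0007  0.084 ] [-0.0002 -0.0008  0.0867] [0.0114 0.0118 0.0178]
33 [ 0.0001 -0.0002  0.0557] [ 0.0006 -0.0001  0.0557] [0.0478 0.0328 0.0049]
wrist 218
44.775
```

View pics/s3c.png

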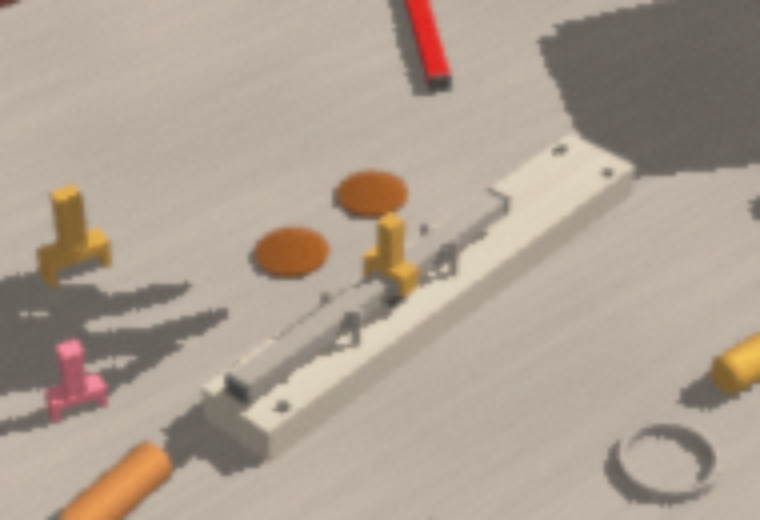

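The picture shows the rider seated upright on the level bar over the ridge. It measures 0 mm off the ridge middle along the bar, with the stub top at 87 mm as expected. Handing in.

```bash
python3 -c "
from plant import *
print(job_done())"
```

```text
the job is handed in; nothing more can be done
None
```

The edger arm lies level, balanced on the ridge, with the brass saddle astride it within about 1 mm of the ridge's middle; I handed the job in at about 45 s of the 72 s allowed, and the bystanders in the last picture were undisturbed.

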